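# Set the stirrer to speed six and start it

### The arm

A 6-joint arm with a two-finger parallel gripper is mounted at the origin on the work surface. World frame = base frame: x ahead of the robot, y to its left, z up, the work surface at z = 0. Lengths are in mm, angles in rad, forces in N, time in s.
With the tool pointing down it reaches from about 275 to 750 mm from the base axis. Payload 10.2 kg.
Tool frame: the origin (TCP) lies on the front face of the gripper's body, between the roots of the fingers; the fingertips stand 73 mm ahead of it and the grasp point (between the pads) lies 54 mm ahead of it; z points along the fingers, y is the line along which they close (so a half turn about z gives the same grasp; the last joint's range is limited). The gripper opens to 85 mm and grips with 20 to 120 N. Pads are 22 mm wide; open, the fingers measure 114 mm over their backs; the gripper's body (76 mm by 85 mm) begins 54 mm behind the grasp point. The pads swing forward as they close: fully open they stand 13 mm farther back than shut.
Start: joints at [1.005, 0.313, 1.498, -0, 1.331, -0.223], TCP at [176.479, 494.456, 303.894] pointing down, gripper open.
Joint ranges: [-2.94, 2.94], [-0.97, 2.17], [0.19, 2.56], [-1.23, 4.37], [0.02, 3.11], [-2.88, 2.88]. Speed limits (rad/s): [2.39, 2.39, 3.01, 3.14, 3.14, 3.14].

### API

Orientations are given as a unit quaternion [w, x, y, z].
In Python, from rig import * gives the robot as it stands.
- The arm moves only by the tool step_arm, never from a script. Its argument "plan" is a list of rows, each an object with "offset": the shift along the tool's x, y, z in cm, a list of three; "rot": the turn, a rotation vector about the tool's x, y, z in degrees, a list of three; "gripper": the finger opening in cm, from 0 to 8.54. In form: [{"offset": [x, y, z], "rot": [wx, wy, wz], "gripper": gripper}, ...]. A call has 1 to 12 rows; each row is the pose to reach, as a shift and turn from the pose commanded when the call began, along the tool's axes at that moment; what a row does not reach only later rows make up. A row lasts 1/10 s, in which the tool goes at most 50 mm and 8.59 degrees, less where a joint would pass 70% of its speed; a pose out of reach is approached as far as the arm can. A call with a gripper value outside its range is refused whole. The fingers move at their own pace and stop on an object; "squeeze" is the grip in N (left out, the last holds). Time passes only in rows, so rows that repeat a pose let the fingers close. It gives the time, the measured TCP pose, the force, the opening and the grip force at its end, in the units of the state.
- sense(): the state, without advancing time (a new reading comes with each control period).
- capture(name): name is "side" or "top" or "wrist"; returns a dict with "color" (400x640x3 uint8, red, green, blue), "depth" (400x640 float32, mm along the optical axis (not along the pixel's ray), 0 where there is no reading), "vertical_fov" (degrees; the focal length in pixels is half the picture's height over the tangent of half this angle, whatever the lens; pixels are square), "cx", "cy" (the principal point, pixels), "k1" (the pictures are not rectified: a ray, as slopes to the right and down, at radius r is drawn at 1 + k1 r^2 times it, then the intrinsics apply), "rvec" (rotation vector, rad) and "tvec" (3), from world to camera coordinates, as OpenCV has them; the wrist camera has in their place "mount" (4x4, takes a point from camera to tool coordinates, whose origin is the TCP and whose axes are the flange's). Camera axes: x right, y down, z forward; pixel columns grow to the right and rows downward; lengths in mm; the calibration is good to about 2 mm. A picture is of the moment at which its call begins: read the wrist's pose just before it.
- finish_job(): hands the job in; it is judged then, once.
The state is a dict: "time_s": time; "joints": joint angles; "dq": joint speeds; "tau": joint torques, N m; "eef_pos": TCP position; "ee_rot": TCP orientation; "force": force on the tool from outside, world axes, zero at the start; "wrist_torque": the same for the moment, N m; "grip_width": opening from 0.0 (shut) to 1.0 (fully open); "grip_force": force on a finger pad.
Only numpy, scipy, OpenCV 4.12 (cv2) and the standard library are available. Lean on these libraries where they do the work, as an engineer would, in place of code of your own. Each camera call takes 0.05 s, during which the arm holds its last target. There are 200 camera calls.

### The job

With a fingertip, push the lever of the stirrer's speed selector round clockwise until it rests in the sixth click from zero (the green dot; zero is the big white dot), never going on past it, and then press the green start button fully down and let it come back up. Push the lever gently and do not grip it. Leave the beaker, the amber bottle, the white jar and the spatula where they are.

Things in the scene. Friction and masses are not known exactly. Their poses are not given: they have to be found in the camera images.
- stirrer: Laboratory magnetic stirrer fixed to the bench: off-white housing 240 (x) x 380 (y) x 60 mm high. Origin: centre of its underside, on the bench; -x faces the robot at yaw 0. A 160 x 160 x 6 mm steel plate with the beaker lies on the +y half of its top, a dark control panel on the -y half with the selector's axis at (30, -95) mm and the start button at (-83, -95) mm in this frame.
- selector (a joint): Speed selector, rad, grows clockwise seen from above: 0 at the zero stop, a click every 30 degrees (0.5236), positions 0 to 8; six = 3.1416. The lever points at 120 degrees minus this value, counter-clockwise from the stirrer's +x. A detent (peak 0.09 N m) pulls it to the nearest position: pushed over half a click on, it snaps forward to the next. Starts at rest on one of 0 to 4.
- selector_axis (a point): On the selector's vertical axis at half the lever's height, 84 mm above the bench; turns with the lever: +x along the lever, z up. Grey disc, 68 mm diameter, top at z = 72 mm, carrying one orange radial lever with a white stripe, 12 mm wide, from the hub (26 mm diameter) to 47 mm from the axis, top at z = 96 mm. Fingertips at z of about 77 mm clear the disc and meet the lever's side.
- selector_tip (a point): The lever's outer end, 47 mm from the axis, at half its height (z = 84 mm). It points at the dots on the panel, 60 mm from the axis, one for each position: big white dot = 0, small white = 1 to 5, green = 6, red = 7 and 8. Pushing it over a click takes about 2.5 N at 36 mm from the axis.
- start_top (a point): Centre of the top of the green start button's cap (24 mm diameter), 82 mm above the bench when up; it goes down with the cap.
- start (a joint): Start button travel, m: 0 released, 0.006 fully down; a spring pushes it back up, 1.5 N at first, 5 N when fully down.
- beaker: Empty glass beaker with a white stir bar, 68 mm diameter, 85 mm high, loose on the steel plate. Origin: centre of its underside.
- amber: Amber glass bottle with blue cap, 60 mm diameter, 130 mm high, loose on the bench at the stirrer's -y side. Origin: centre of its underside.
- jar: White jar with green lid, 52 mm diameter, 70 mm high, loose on the bench at the stirrer's +y side. Origin: centre of its underside.
- spatula: Lab spatula, 160 mm long, 16 mm wide, 8 mm high, blue handle and steel blade, lying on the bench between robot and stirrer. Origin: its middle, on the bench.

How it is judged (in metres and radians):
On the way, in this order (a step that is already met when the one before it is completed fails the run):
1. the selector rests in the sixth click (value of joint selector between 3.00159 and 3.28159 rad), for 0.2 s.
2. the start button is pressed down with the selector at six (all of step 1 and value of joint start above 0.0045 m), for 0.05 s.
At the end, for the whole second after the job is handed in: The selector rests within 8 degrees of position six, the start button has been pressed at least 4.5 mm down afterwards and is up again (within 1.5 mm), and the beaker, bottle, jar and spatula are within 15 mm of where they stood (all of step 1 and value of joint start below 0.0015 m and distance of each of beaker, amber, jar, spatula from where it was at the start of the episode below 0.015 m); the robot touches nothing.
It fails at once if the selector goes past six (half a click or more) (value of joint selector above 3.40339 rad).
It fails at once if the start button is pressed before the selector is at six (value of joint start above 0.003 m and value of joint selector below 2.87979 rad).
It fails at once if the selector is gripped or forced (more than 20 N between fingers and selector) (contact force between the fingers and selector above 20 N).
It fails at once if the beaker, bottle, jar or spatula is lifted, carried or knocked away (15 mm) (distance of any of beaker, amber, jar, spatula from where it was at the start of the episode above 0.015 m).
It also fails if it takes over 64 s, if anything falls off the work surface, if the arm or the gripper's body presses on something with over 40 N, if the wrist force passes 120 N, or if a joint passes its speed limit or range.

## Working session

There is one attempt and no reset: what is moved stays moved. The work goes in short steps, Python scripts to look and compute and a tool call to move; the robot and the scene stay as the last step left them, time stands still between calls to the robot, and variables do not carry over. Pictures are saved under pics/ and viewed, at most 10 in all, crops included, and the job is handed in when it is done.

Besides the shell and the picture viewer there is one more tool, called by a JSON object that holds its "op" and its "data", one argument or row to a line. step_arm: Moves the arm, as the interface text tells. Its arguments: {"type":"object","properties":{"plan":{"type":"array"},"squeeze":{"type":"number"}},"required":["plan"]}

```bash
mkdir -p pics; cat > h.py <<'E'
from rig import *
import numpy as np, cv2
from scipy.spatial.transform import Rotation as R
def K(c):
    f=200/np.tan(np.radians(c["vertical_fov"])/2); return f
def ext(c,s=None):
    if "mount" in c:
        T=np.eye(4); q=s["ee_rot"]; T[:3,:3]=R.from_quat([q[1],q[2],q[3],q[0]]).as_matrix(); T[:3,3]=s["eef_pos"]
        return T@np.array(c["mount"])
    M=np.eye(4); M[:3,:3]=cv2.Rodrigues(np.array(c["rvec"],float))[0]; M[:3,3]=np.ravel(c["tvec"]); return np.linalg.inv(M)
def rays(c,uv):
    f=K(c); d=(np.atleast_2d(uv).astype(float)-[c["cx"],c["cy"]])/f; x=d.copy()
    for _ in range(20): x=d/(1+c["k1"]*(x**2).sum(1,keepdims=True))
    return np.c_[x,np.ones(len(x))]
def onplane(c,uv,z,s=None):
    T=ext(c,s); r=rays(c,uv)@T[:3,:3].T; o=T[:3,3]
    return o+r*((z-o[2])/r[:,2])[:,None]
def save(c,n): cv2.imwrite("pics/"+n,cv2.cvtColor(c["color"],cv2.COLOR_RGB2BGR))
E
python3 - <<'E'
from h import *
s=sense(); print({k:np.round(v,3) for k,v in s.items()})
import pickle
for n in ("top","side"):
    c=capture(n); save(c,n+"0.png"); pickle.dump(c,open(n+".pkl","wb"))
    print(n,np.round(ext(c),2).tolist())
E
```

```text
{'time_s': np.float64(0.0), 'joints': array([ 1.005,  0.313,  1.498,  0.   ,  1.331, -0.223]), 'dq': array([-0.001,  0.   , -0.001,  0.001,  0.001, -0.001]), 'tau': array([ 0.0000e+00, -4.1226e+01, -2.5975e+01, -0.0000e+00,  4.0000e-03,
       -0.0000e+00]), 'eef_pos': array([176.388, 494.298, 303.328]), 'ee_rot': array([-0.   ,  0.171,  0.985, -0.001]), 'force': array([-0.465, -0.196,  0.241]), 'wrist_torque': array([-0.006,  0.037, -0.029]), 'grip_force': np.float64(0.0), 'grip_width': np.float64(1.004)}
top [[-0.03, -1.0, 0.08, 446.52], [-1.0, 0.03, 0.03, 54.52], [-0.03, -0.08, -1.0, 995.03], [0.0, 0.0, 0.0, 1.0]]
side [[0.97, -0.17, 0.17, 346.76], [-0.24, -0.7, 0.68, -614.06], [0.0, -0.7, -0.72, 812.87], [0.0, 0.0, 0.0, 1.0]]
```

View pics/top0.png

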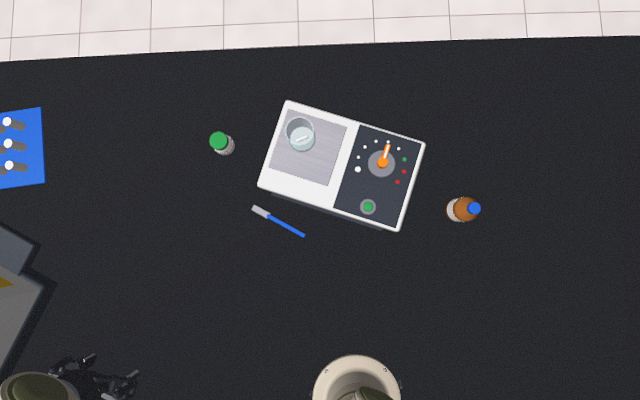

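The top view shows the selector at about (382,163), with its lever pointing up to (387,147). The big white dot is at (358,169), the green dot at (405,159) and the start button at (368,207). Next I'll measure these positions.

```bash
python3 - <<'E'
from h import *
import pickle
c=pickle.load(open("top.pkl","rb")); im=c["color"]; h=cv2.cvtColor(im,cv2.COLOR_RGB2HSV)
def blobs(lo,hi,box):
    m=cv2.inRange(h,lo,hi); z=np.zeros_like(m); x0,y0,x1,y1=box; z[y0:y1,x0:x1]=m[y0:y1,x0:x1]
    n,l,st,ce=cv2.connectedComponentsWithStats(z); return [(st[i,4],ce[i]) for i in range(1,n) if st[i,4]>=3]
box=(335,125,428,235)
for nm,lo,hi,z in (("green",(50,100,60),(85,255,255),82),("red",(0,120,100),(4,255,255),66),("orange",(5,120,120),(20,255,255),96),("white",(0,0,170),(180,60,255),66)):
    for a,p in blobs(lo,hi,(345,135,410,215)): print(nm,a,p.round(1),onplane(c,p,66)[0].round(1),onplane(c,p,z)[0].round(1))
b=cv2.resize(im[125:235,335:430],None,fx=5,fy=5,interpolation=cv2.INTER_CUBIC); cv2.imwrite("pics/crop.png",b[:,:,::-1])
E
```

```text
green 19 [403.8 159. ] [ 606.9 -137.2   66. ] [ 604.2 -133.9   82. ]
green 67 [367.9 206.1] [491.4 -42.9  66. ] [490.6 -41.2  82. ]
red 9 [403.3 171.1] [ 576.4 -134.6   66. ] [ 576.4 -134.6   66. ]
red 9 [396.9 181.3] [ 551.1 -117.4   66. ] [ 551.1 -117.4   66. ]
orange 139 [383.3 158.3] [610.4 -86.   66. ] [605.1 -81.5  96. ]
white 204 [348.3 146.4] [6.434e+02 6.000e-01 6.600e+01] [6.434e+02 6.000e-01 6.600e+01]
white 22 [403.  136.5] [ 664.3 -137.8   66. ] [ 664.3 -137.8   66. ]
white 8 [375.5 141. ] [655.1 -68.3  66. ] [655.1 -68.3  66. ]
white 8 [387.9 141.5] [652.8 -99.4  66. ] [652.8 -99.4  66. ]
white 11 [364.5 146.4] [642.2 -40.   66. ] [642.2 -40.   66. ]
white 24 [386.  150.6] [629.6 -93.6  66. ] [629.6 -93.6  66. ]
white 8 [398.1 148.1] [ 635.  -124.3   66. ] [ 635.  -124.3   66. ]
white 8 [357.9 156.9] [615.9 -22.5  66. ] [615.9 -22.5  66. ]
white 29 [357.4 168.7] [585.9 -20.2  66. ] [585.9 -20.2  66. ]
white 104 [405.4 201.1] [ 501.2 -136.2   66. ] [ 501.2 -136.2   66. ]
white 15 [347.6 213.4] [474.7   8.1  66. ] [474.7   8.1  66. ]
```

View pics/crop.png

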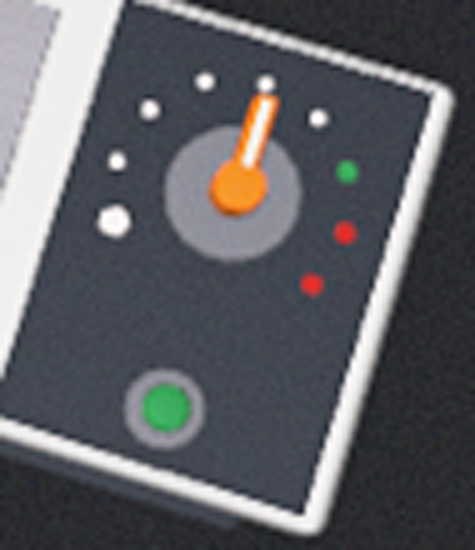

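The lever points at the fourth dot after the big white one, so it is at position 4. The dots fit an axis at about (596.4, -78.7) with a yaw of about -20°, which puts the button at about (490.5, -40.7). The tool's x axis already lies along the lever. I'm moving over the approach point with the gripper closing.

{"op": "step_arm", "data": {
  "plan": [
    {"offset": [-1.3, -0.75, 0], "rot": [0, 0, 0], "gripper": 0},
    {"offset": [-3.9, -2.25, 0], "rot": [0, 0, 0], "gripper": 0},
    {"offset": [-7.5, -4.3, 0], "rot": [0, 0, 0], "gripper": 0},
    {"offset": [-11.1, -6.4, 0], "rot": [0, 0, 0], "gripper": 0},
    {"offset": [-14.7, -8.4, 0], "rot": [0, 0, 0], "gripper": 0},
    {"offset": [-18.3, -10.5, 0], "rot": [0, 0, 0], "gripper": 0},
    {"offset": [-21.9, -12.6, 0], "rot": [0, 0, 0], "gripper": 0},
    {"offset": [-25.5, -14.6, 0], "rot": [0, 0, 0], "gripper": 0},
    {"offset": [-29.1, -16.7, 0], "rot": [0, 0, 0], "gripper": 0},
    {"offset": [-32.7, -18.7, 0], "rot": [0, 0, 0], "gripper": 0},
    {"offset": [-35.3, -20.2, 0], "rot": [0, 0, 0], "gripper": 0},
    {"offset": [-36.5, -20.9, 0], "rot": [0, 0, 0], "gripper": 0}
  ]
}}

```text
time_s: 1.3
eef_pos: [451.1, 172.4, 303.6]
ee_rot: [-0.0, 0.172, 0.985, -0.0]
force: [-0.0, 0.1, -1.1]
grip_width: -0.004
grip_force: 0.0
```

{"op": "step_arm", "data": {
  "plan": [
    {"offset": [-1.3, -0.75, 0], "rot": [0, 0, 0], "gripper": 0},
    {"offset": [-3.9, -2.25, 0.5], "rot": [0, 0, 0], "gripper": 0},
    {"offset": [-7.5, -4.3, 1], "rot": [0, 0, 0], "gripper": 0},
    {"offset": [-11.1, -6.4, 1.5], "rot": [0, 0, 0], "gripper": 0},
    {"offset": [-14.7, -8.4, 2], "rot": [0, 0, 0], "gripper": 0},
    {"offset": [-18.3, -10.5, 2.5], "rot": [0, 0, 0], "gripper": 0},
    {"offset": [-21.9, -12.6, 3], "rot": [0, 0, 0], "gripper": 0},
    {"offset": [-24.0, -13.9, 3.5], "rot": [0, 0, 0], "gripper": 0},
    {"offset": [-25.2, -14.5, 4], "rot": [0, 0, 0], "gripper": 0},
    {"offset": [-25.9, -14.9, 4.2], "rot": [0, 0, 0], "gripper": 0},
    {"offset": [-25.9, -14.9, 4.3], "rot": [0, 0, 0], "gripper": 0},
    {"offset": [-25.9, -14.9, 4.3], "rot": [0, 0, 0], "gripper": 0}
  ]
}}

```text
time_s: 2.5
eef_pos: [643.5, -51.6, 261.1]
ee_rot: [-0.0, 0.17, 0.985, 0.0]
force: [0.1, 0.3, -0.1]
grip_width: 0.004
grip_force: 0.0
```

```bash
python3 - <<'E'
from h import *
s=sense(); print({k:np.round(s[k],3) for k in ("time_s","joints","eef_pos","ee_rot","force","grip_width")})
c=capture("wrist"); save(c,"w1.png"); T=ext(c,s); print(T.round(2).tolist())
h=cv2.cvtColor(c["color"],cv2.COLOR_RGB2HSV)
for nm,lo,hi,z in (("green",(50,100,60),(85,255,255),82),("red",(0,120,100),(4,255,255),66),("orange",(5,120,120),(20,255,255),96),("white",(0,0,170),(180,60,255),66)):
    n,l,st,ce=cv2.connectedComponentsWithStats(cv2.inRange(h,lo,hi))
    for i in range(1,n):
        if 40<st[i,4]<8000: print(nm,st[i,4],ce[i].round(1),onplane(c,ce[i],66,s)[0].round(1),onplane(c,ce[i],z,s)[0].round(1))
E
```

```text
{'time_s': np.float64(2.5), 'joints': array([-0.261,  0.614,  1.154,  0.   ,  1.374, -1.49 ]), 'eef_pos': array([643.544, -51.639, 261.051]), 'ee_rot': array([-0.   ,  0.17 ,  0.985,  0.   ]), 'force': array([ 0.111,  0.253, -0.14 ]), 'grip_width': np.float64(0.004)}
[[0.33, 0.91, 0.26, 577.9], [0.94, -0.32, -0.09, -27.99], [0.0, 0.28, -0.96, 331.14], [0.0, 0.0, 0.0, 1.0]]
green 146 [204.6 187.8] [ 607.6 -135.5   66. ] [ 605.8 -129.    82. ]
red 141 [197.3 109.8] [ 552.1 -115.8   66. ] [ 552.1 -115.8   66. ]
red 131 [190.9 149.8] [ 577.1 -132.9   66. ] [ 577.1 -132.9   66. ]
orange 1829 [263.9 168.8] [609.3 -86.2  66. ] [605.7 -79.6  96. ]
white 2882 [168.5 145.9] [ 568.7 -147.6   66. ] [ 568.7 -147.6   66. ]
white 244 [635.9  90.7] [646.3 191.8  66. ] [646.3 191.8  66. ]
white 238 [18.2 71.5] [ 483.6 -226.7   66. ] [ 483.6 -226.7   66. ]
white 445 [529.   72.1] [607.6 119.3  66. ] [607.6 119.3  66. ]
white 363 [517.1  84.7] [613.2 109.5  66. ] [613.2 109.5  66. ]
white 1698 [502.3  94.7] [616.6  97.9  66. ] [616.6  97.9  66. ]
white 290 [336.3 109.8] [586.4 -19.6  66. ] [586.4 -19.6
[... 387 characters left out ...]
6. ]
white 174 [472.8 150.7] [649.3  68.4  66. ] [649.3  68.4  66. ]
white 791 [460.  161.5] [654.2  57.3  66. ] [654.2  57.3  66. ]
white 1355 [462.  178.5] [667.7  55.6  66. ] [667.7  55.6  66. ]
white 277 [262.3 194.8] [627.9 -95.2  66. ] [627.9 -95.2  66. ]
white 63 [335.3 188. ] [642.  -39.5  66. ] [642.  -39.5  66. ]
white 148 [469.  191.7] [679.9  58.4  66. ] [679.9  58.4  66. ]
white 558 [470.5 199.4] [686.4  58.1  66. ] [686.4  58.1  66. ]
white 59 [233.9 214.2] [ 635.1 -122.6   66. ] [ 635.1 -122.6   66. ]
white 56 [307.9 214.3] [655. -67.  66.] [655. -67.  66.]
white 54 [271.4 223.8] [652.7 -97.4  66. ] [652.7 -97.4  66. ]
white 2204 [613.8 373.4] [897. 148.  66.] [897. 148.  66.]
```

View pics/w1.png

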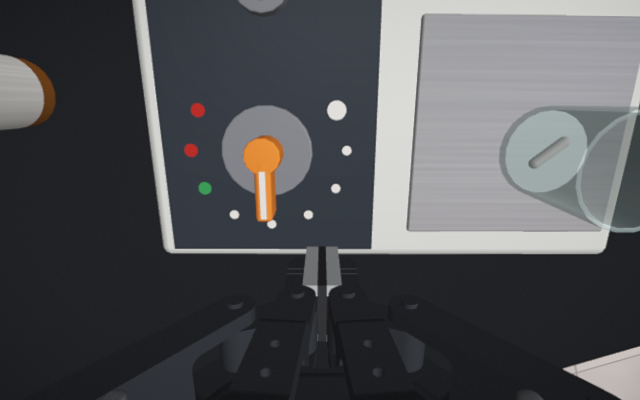

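The axis from this view is (597, -77.6), which agrees with the top view. The lever is at (263,200) pointing at dot 4, and the closed fingertips at (322,250) are narrow and beside it. Relative to the axis the tip is at r=35, d=41 mm, so I can descend.

{"op": "step_arm", "data": {
  "plan": [
    {"offset": [0, 0, 1], "rot": [0, 0, 0], "gripper": 0},
    {"offset": [0, 0, 3], "rot": [0, 0, 0], "gripper": 0},
    {"offset": [0, 0, 5.5], "rot": [0, 0, 0], "gripper": 0},
    {"offset": [0, 0, 8], "rot": [0, 0, 0], "gripper": 0},
    {"offset": [0, 0, 9.5], "rot": [0, 0, 0], "gripper": 0},
    {"offset": [0, 0, 10.4], "rot": [0, 0, 0], "gripper": 0},
    {"offset": [0, 0, 10.8], "rot": [0, 0, 0], "gripper": 0},
    {"offset": [0, 0, 10.8], "rot": [0, 0, 0], "gripper": 0}
  ]
}}

```text
time_s: 3.35
eef_pos: [644.0, -52.4, 153.2]
ee_rot: [0.0, 0.171, 0.985, -0.0]
force: [0.1, 0.1, -0.0]
grip_width: 0.0
grip_force: 0.0
```

{"op": "step_arm", "data": {
  "plan": [
    {"offset": [0, -0.3, 0], "rot": [0, 0, 0], "gripper": 0},
    {"offset": [0, -0.7, 0], "rot": [0, 0, 0], "gripper": 0},
    {"offset": [0, -1.1, 0], "rot": [0, 0, 0], "gripper": 0},
    {"offset": [0, -1.5, 0], "rot": [0, 0, 0], "gripper": 0},
    {"offset": [0, -1.8, 0], "rot": [0, 0, 0], "gripper": 0},
    {"offset": [0, -1.9, 0], "rot": [0, 0, 0], "gripper": 0},
    {"offset": [0, -1.9, 0], "rot": [0, 0, 0], "gripper": 0}
  ]
}}

```text
time_s: 4.05
eef_pos: [637.4, -70.5, 152.9]
ee_rot: [-0.0, 0.171, 0.985, 0.0]
force: [0.4, 0.4, 0.4]
grip_width: 0.001
grip_force: 0.0
```

```bash
python3 - <<'E'
from h import *
s=sense(); print({k:np.round(s[k],3) for k in ("time_s","eef_pos","ee_rot","force")})
c=capture("wrist"); save(c,"w2.png")
E
```

```text
{'time_s': np.float64(4.05), 'eef_pos': array([637.414, -70.506, 152.907]), 'ee_rot': array([-0.   ,  0.171,  0.985,  0.   ]), 'force': array([0.43 , 0.391, 0.433])}
```

View pics/w2.png

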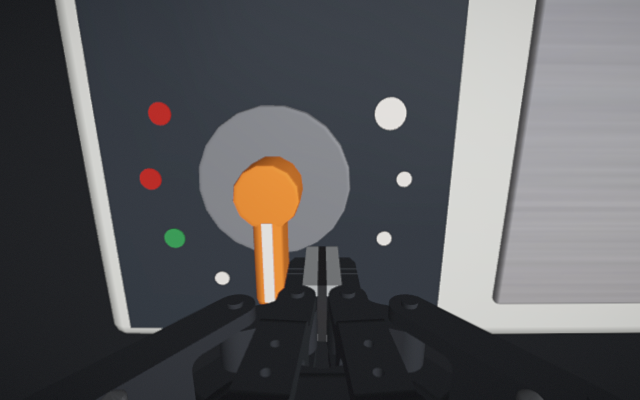

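The fingertip is just right of the lever side, with a few mm of gap and no contact. I'll close the gap gently.

{"op": "step_arm", "data": {
  "plan": [
    {"offset": [0, -0.1, 0], "rot": [0, 0, 0], "gripper": 0},
    {"offset": [0, -0.2, 0], "rot": [0, 0, 0], "gripper": 0},
    {"offset": [0, -0.3, 0], "rot": [0, 0, 0], "gripper": 0},
    {"offset": [0, -0.3, 0], "rot": [0, 0, 0], "gripper": 0}
  ]
}}

```text
time_s: 4.5
eef_pos: [636.5, -73.2, 152.9]
ee_rot: [0.0, 0.171, 0.985, 0.0]
force: [1.4, 1.0, -0.0]
grip_width: -0.002
grip_force: 0.6
```

{"op": "step_arm", "data": {
  "plan": [
    {"offset": [0, -0.1, 0], "rot": [0, 0, 0], "gripper": 0},
    {"offset": [0, -0.2, 0], "rot": [0, 0, 0], "gripper": 0},
    {"offset": [0, -0.3, 0], "rot": [0, 0, 0], "gripper": 0},
    {"offset": [0, -0.3, 0], "rot": [0, 0, 0], "gripper": 0}
  ]
}}

```text
time_s: 4.9
eef_pos: [635.6, -76.1, 153.0]
ee_rot: [0.0, 0.171, 0.985, 0.0]
force: [3.9, 2.3, -1.5]
grip_width: 0.001
grip_force: 1.7
```

{"op": "step_arm", "data": {
  "plan": [
    {"offset": [0, -0.1, 0], "rot": [0, 0, 0], "gripper": 0},
    {"offset": [0, -0.2, 0], "rot": [0, 0, 0], "gripper": 0},
    {"offset": [0, -0.2, 0], "rot": [0, 0, 0], "gripper": 0}
  ]
}}

```text
time_s: 5.2
eef_pos: [634.7, -78.2, 153.0]
ee_rot: [-0.0, 0.171, 0.985, -0.0]
force: [2.8, 0.6, -0.4]
grip_width: -0.0
grip_force: 1.0
```

```bash
python3 - <<'E'
from h import *
s=sense(); print({k:np.round(s[k],3) for k in ("time_s","eef_pos","ee_rot","force")})
c=capture("wrist"); save(c,"w3.png")
E
```

```text
{'time_s': np.float64(5.2), 'eef_pos': array([634.65 , -78.169, 152.957]), 'ee_rot': array([-0.   ,  0.171,  0.985, -0.   ]), 'force': array([ 2.823,  0.565, -0.438])}
```

View pics/w3.png

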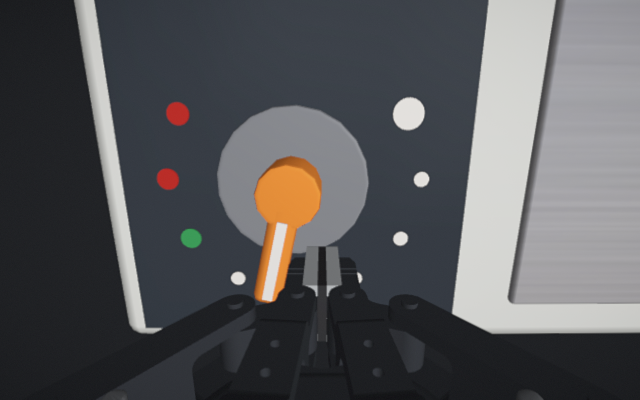

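The lever has turned about 13° and force is low at 3 N, so contact sits at d≈18 mm. I'll now swing the tool rigidly about the selector axis, keeping the face flush, to 35° total, which should snap it into 5.

{"op": "step_arm", "data": {
  "plan": [
    {"offset": [-0.13, -0.07, 0], "rot": [0, 0, 5], "gripper": 0},
    {"offset": [-0.26, -0.14, 0], "rot": [0, 0, 10], "gripper": 0},
    {"offset": [-0.3, -0.31, 0], "rot": [0, 0, 12.5], "gripper": 0},
    {"offset": [-0.34, -0.48, 0], "rot": [0, 0, 15], "gripper": 0},
    {"offset": [-0.37, -0.65, 0], "rot": [0, 0, 17.5], "gripper": 0},
    {"offset": [-0.4, -0.82, 0], "rot": [0, 0, 20], "gripper": 0},
    {"offset": [-0.42, -1.0, 0], "rot": [0, 0, 22.5], "gripper": 0},
    {"offset": [-0.43, -1.17, 0], "rot": [0, 0, 25], "gripper": 0},
    {"offset": [-0.43, -1.35, 0], "rot": [0, 0, 27.5], "gripper": 0},
    {"offset": [-0.42, -1.52, 0], "rot": [0, 0, 30], "gripper": 0},
    {"offset": [-0.39, -1.86, 0], "rot": [0, 0, 35], "gripper": 0},
    {"offset": [-0.39, -1.86, 0], "rot": [0, 0, 35], "gripper": 0}
  ]
}}

```text
time_s: 6.45
eef_pos: [631.8, -96.9, 152.7]
ee_rot: [-0.001, 0.46, 0.888, -0.0]
force: [1.3, 2.9, -0.3]
grip_width: 0.002
grip_force: 1.3
```

```bash
cat > look.py <<'E'
from h import *
import sys
s=sense(); print({k:np.round(s[k],3) for k in ("time_s","eef_pos","ee_rot","force")})
A=np.array([596.7,-78.1]); p=np.array(s["eef_pos"])[:2]-A; q=s["ee_rot"]
x=R.from_quat([q[1],q[2],q[3],q[0]]).as_matrix()[:2,0]; e=-x; n=np.array([-e[1],e[0]])
print("r,d",p@e,p@n,"tool-yaw",np.degrees(np.arctan2(e[1],e[0])))
for nm in ("top","side"):
    c=capture(nm); h=cv2.cvtColor(c["color"],cv2.COLOR_RGB2HSV); m=cv2.inRange(h,(5,150,120),(20,255,255))
    v,u=np.nonzero(m); P=onplane(c,np.c_[u,v],96)[:,:2]-A; k=np.hypot(*P.T); P=P[k<55]; k=k[k<55]
    F=P[k>22]; a=np.degrees(np.arctan2(*F.mean(0)[::-1])) if len(F) else None
    print(nm,len(P),len(F),"lever dir",a,"click",None if a is None else 4+(-20-a)/30)
    if len(sys.argv)>1 and nm in sys.argv[1]:
        T=onplane(c,[[320,200]],66)
        save(c,sys.argv[2])
E
python3 look.py
```

```text
{'time_s': np.float64(6.45), 'eef_pos': array([631.811, -96.855, 152.686]), 'ee_rot': array([-0.001,  0.46 ,  0.888, -0.   ]), 'force': array([ 1.328,  2.887, -0.286])}
r,d 35.591150515196524 17.825703496001505 tool-yaw -54.7130447341944
top 0 0 lever dir None click None
side 143 76 lever dir -80.16559093281938 click 6.005519697760646
```

```bash
python3 - <<'E'
from h import *
s=sense(); w=capture("wrist")["color"]; c=capture("side"); 
uv=cv2.projectPoints(np.array([[597.,-78,90]]),np.array(c["rvec"],float),np.array(c["tvec"],float),np.array([[K(c),0,c["cx"]],[0,K(c),c["cy"]],[0,0,1]]),None)[0].ravel().astype(int)
u,v=uv; b=cv2.resize(c["color"][max(v-40,0):v+40,max(u-64,0):u+64],(640,400),interpolation=cv2.INTER_CUBIC)
o=np.vstack([b,w])[:, :]; o=cv2.resize(o,(480,600)); cv2.imwrite("pics/m4.png",o[:,:,::-1])
E
```

```text
(no output)
```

View pics/m4.png

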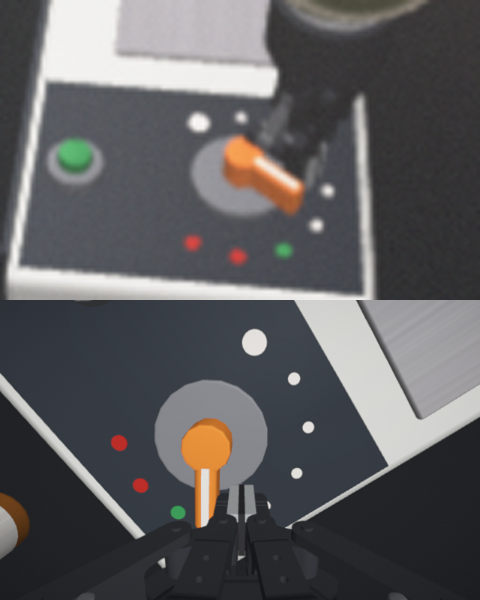

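The lever lies flush against the finger just past dot 5, about halfway to the green dot. I'll swing on slowly until it snaps.

{"op": "step_arm", "data": {
  "plan": [
    {"offset": [-0.04, -0.08, 0], "rot": [0, 0, 1.25], "gripper": 0},
    {"offset": [-0.08, -0.16, 0], "rot": [0, 0, 2.5], "gripper": 0},
    {"offset": [-0.11, -0.24, 0], "rot": [0, 0, 3.75], "gripper": 0},
    {"offset": [-0.14, -0.32, 0], "rot": [0, 0, 5], "gripper": 0},
    {"offset": [-0.17, -0.4, 0], "rot": [0, 0, 6.25], "gripper": 0},
    {"offset": [-0.2, -0.48, 0], "rot": [0, 0, 7.5], "gripper": 0},
    {"offset": [-0.23, -0.56, 0], "rot": [0, 0, 8.75], "gripper": 0},
    {"offset": [-0.26, -0.65, 0], "rot": [0, 0, 10], "gripper": 0},
    {"offset": [-0.28, -0.71, 0], "rot": [0, 0, 11], "gripper": 0},
    {"offset": [-0.3, -0.78, 0], "rot": [0, 0, 12], "gripper": 0},
    {"offset": [-0.3, -0.78, 0], "rot": [0, 0, 12], "gripper": 0}
  ]
}}

```text
time_s: 7.75
eef_pos: [627.5, -103.8, 152.9]
ee_rot: [0.0, 0.55, 0.835, -0.0]
force: [-0.1, -0.8, 0.4]
grip_width: 0.004
grip_force: 0.0
```

```bash
python3 - <<'E'
from h import *
s=sense(); w=capture("wrist")["color"]; c=capture("side"); 
b=cv2.resize(c["color"],(640,400)); m=cv2.inRange(cv2.cvtColor(b,cv2.COLOR_RGB2HSV),(5,150,120),(20,255,255))
uv=cv2.projectPoints(np.array([[597.,-78,90]]),np.array(c["rvec"],float),np.array(c["tvec"],float),np.array([[K(c),0,c["cx"]],[0,K(c),c["cy"]],[0,0,1]]),None)[0].ravel().astype(int)
u,v=uv; b=cv2.resize(c["color"][max(v-40,0):v+40,max(u-64,0):u+64],(640,400),interpolation=cv2.INTER_CUBIC)
o=cv2.resize(np.vstack([b,w]),(480,600)); cv2.imwrite("pics/m5.png",o[:,:,::-1]); print(s["force"],s["eef_pos"])
E
```

```text
[-0.08088277 -0.8267824   0.36899092] [ 627.51796737 -103.75286404  152.92208132]
```

View pics/m5.png

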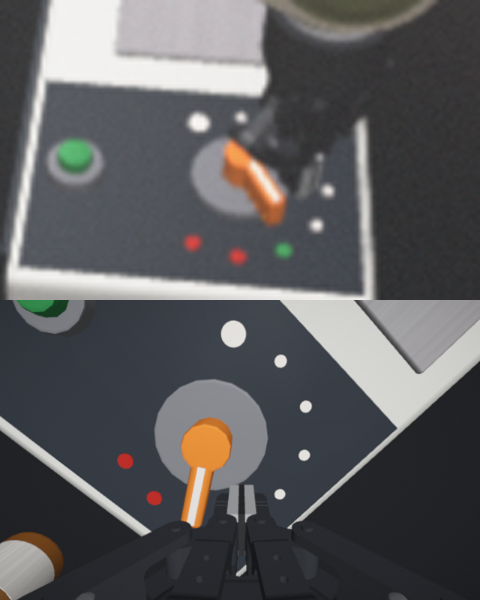

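It has snapped forward: force is zero, and in the side view the lever points at the green dot with a gap to the finger. I'll back off, lift and go above the button.

{"op": "step_arm", "data": {
  "plan": [
    {"offset": [0, 0.5, 0], "rot": [0, 0, 0], "gripper": 0},
    {"offset": [0, 1.2, 0], "rot": [0, 0, 0], "gripper": 0},
    {"offset": [0, 1.5, -1], "rot": [0, 0, 0], "gripper": 0},
    {"offset": [0, 1.5, -3], "rot": [0, 0, 0], "gripper": 0},
    {"offset": [0, 1.5, -5], "rot": [0, 0, 0], "gripper": 0},
    {"offset": [1, 0.6, -6], "rot": [0, 0, 0], "gripper": 0},
    {"offset": [3, -1.2, -6], "rot": [0, 0, 0], "gripper": 0},
    {"offset": [5.5, -3.5, -6], "rot": [0, 0, 0], "gripper": 0},
    {"offset": [8.5, -6.5, -6], "rot": [0, 0, 0], "gripper": 0},
    {"offset": [10.5, -9, -6], "rot": [0, 0, 0], "gripper": 0},
    {"offset": [11.2, -10, -6], "rot": [0, 0, 0], "gripper": 0},
    {"offset": [11.2, -10, -6], "rot": [0, 0, 0], "gripper": 0}
  ]
}}

```text
time_s: 9.05
eef_pos: [490.8, -40.0, 213.9]
ee_rot: [0.0, 0.549, 0.836, 0.0]
force: [0.5, 0.4, 0.6]
grip_width: -0.001
grip_force: 0.0
```

```bash
python3 look.py; python3 - <<'E'
from h import *
import pickle
c=capture("top"); s=sense(); w=capture("wrist"); h=cv2.cvtColor(w["color"],cv2.COLOR_RGB2HSV)
n,l,st,ce=cv2.connectedComponentsWithStats(cv2.inRange(h,(50,100,60),(85,255,255)))
for i in range(1,n):
    if st[i,4]>60: print(st[i,4],ce[i],onplane(w,ce[i],82,s)[0].round(1))
o=cv2.resize(np.vstack([cv2.resize(c["color"][125:235,310:486],(640,400)),w["color"]]),(480,600)); cv2.imwrite("pics/m6.png",o[:,:,::-1])
E
```

```text
{'time_s': np.float64(9.05), 'eef_pos': array([490.802, -40.039, 213.944]), 'ee_rot': array([0.   , 0.549, 0.836, 0.   ]), 'force': array([0.452, 0.354, 0.551])}
r,d -76.96981787749392 -82.08981044866471 tool-yaw -66.61288305285325
top 120 25 lever dir -81.98420902385712 click 6.0661403007952375
side 117 52 lever dir -95.50033255437967 click 6.516677751812656
1134 [319.17107584 217.25044092] [490.2 -38.5  82. ]
```

View pics/m6.png

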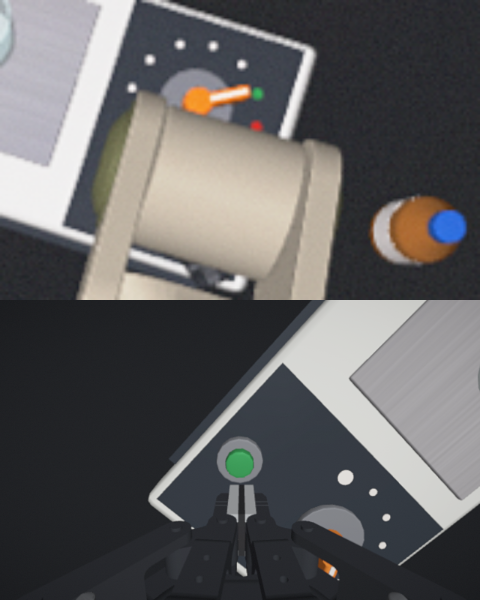

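The top view shows the lever pointing at the green dot, click 6.0 to 6.1. The wrist view puts the button's centre at (490.3, -39.5), right under the fingertips, so I'll press it.

{"op": "step_arm", "data": {
  "plan": [
    {"offset": [0, 0, 1], "rot": [0, 0, 0], "gripper": 0},
    {"offset": [0, 0, 3], "rot": [0, 0, 0], "gripper": 0},
    {"offset": [0, 0, 4.5], "rot": [0, 0, 0], "gripper": 0},
    {"offset": [0, 0, 5.3], "rot": [0, 0, 0], "gripper": 0},
    {"offset": [0, 0, 5.7], "rot": [0, 0, 0], "gripper": 0},
    {"offset": [0, 0, 6.0], "rot": [0, 0, 0], "gripper": 0},
    {"offset": [0, 0, 6.2], "rot": [0, 0, 0], "gripper": 0},
    {"offset": [0, 0, 6.3], "rot": [0, 0, 0], "gripper": 0},
    {"offset": [0, 0, 6.3], "rot": [0, 0, 0], "gripper": 0}
  ]
}}

```text
time_s: 10.15
eef_pos: [491.4, -40.5, 150.2]
ee_rot: [0.0, 0.549, 0.836, 0.0]
force: [-2.2, 0.3, 4.3]
grip_width: 0.004
grip_force: 1.9
```

{"op": "step_arm", "data": {
  "plan": [
    {"offset": [0, 0, 0.08], "rot": [0, 0, 0], "gripper": 0},
    {"offset": [0, 0, 0.15], "rot": [0, 0, 0], "gripper": 0},
    {"offset": [0, 0, 0.15], "rot": [0, 0, 0], "gripper": 0}
  ]
}}

```text
time_s: 10.45
eef_pos: [491.5, -40.5, 148.7]
ee_rot: [0.0, 0.549, 0.836, 0.0]
force: [-2.8, 0.5, 6.0]
grip_width: -0.003
grip_force: 2.7
```

{"op": "step_arm", "data": {
  "plan": [
    {"offset": [0, 0, 0.06], "rot": [0, 0, 0], "gripper": 0},
    {"offset": [0, 0, 0.06], "rot": [0, 0, 0], "gripper": 0},
    {"offset": [0, 0, 0.06], "rot": [0, 0, 0], "gripper": 0}
  ]
}}

```text
time_s: 10.75
eef_pos: [491.5, -40.5, 148.5]
ee_rot: [0.0, 0.549, 0.836, 0.0]
force: [-3.6, 0.5, 10.5]
grip_width: -0.001
grip_force: 5.7
```

The force jumped to 10.5 N with hardly any further travel, so the button is on its stop. Lifting clear.

{"op": "step_arm", "data": {
  "plan": [
    {"offset": [0, 0, -0.4], "rot": [0, 0, 0], "gripper": 0},
    {"offset": [0, 0, -1.2], "rot": [0, 0, 0], "gripper": 0},
    {"offset": [0, 0, -3], "rot": [0, 0, 0], "gripper": 0},
    {"offset": [0, 0, -6], "rot": [0, 0, 0], "gripper": 0},
    {"offset": [0, 0, -9], "rot": [0, 0, 0], "gripper": 0},
    {"offset": [0, 0, -11], "rot": [0, 0, 0], "gripper": 0},
    {"offset": [0, 0, -12], "rot": [0, 0, 0], "gripper": 0},
    {"offset": [0, 0, -12], "rot": [0, 0, 0], "gripper": 0},
    {"offset": [0, 0, -12], "rot": [0, 0, 0], "gripper": 0}
  ]
}}

```text
time_s: 11.65
eef_pos: [491.1, -40.4, 266.8]
ee_rot: [-0.001, 0.549, 0.836, -0.0]
force: [-0.0, -0.7, -0.4]
grip_width: -0.0
grip_force: 0.0
```

```bash
python3 look.py; python3 - <<'E'
from h import *
c=capture("side"); w=capture("wrist"); o=cv2.resize(np.vstack([c["color"],w["color"]]),(480,600)); cv2.imwrite("pics/m7.png",o[:,:,::-1])
E
```

```text
{'time_s': np.float64(11.65), 'eef_pos': array([491.101, -40.44 , 266.826]), 'ee_rot': array([-0.001,  0.549,  0.836, -0.   ]), 'force': array([-0.019, -0.657, -0.416])}
r,d -76.43614206163566 -82.01797390769615 tool-yaw -66.64535906963741
top 45 26 lever dir -81.65718428759172 click 6.055239476253057
side 114 51 lever dir -95.44965454121409 click 6.514988484707136
```

View pics/m7.png

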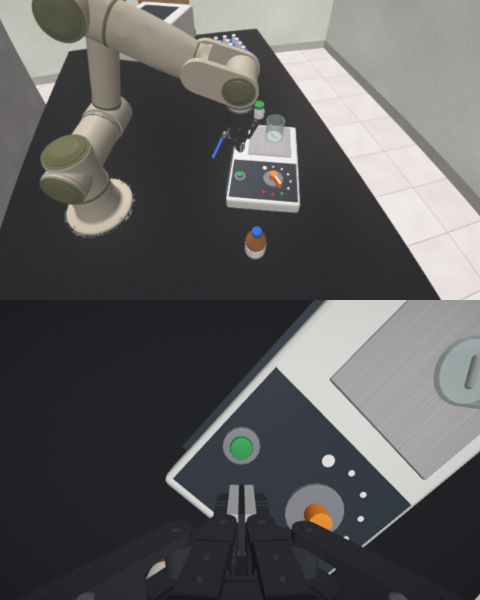

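The button is up at (241,447), the lever is still at six, the loose objects look undisturbed and the arm is clear. Handing in.

```bash
python3 -c "
from rig import *
print(finish_job())"
```

```text
the job is handed in; nothing more can be done
None
```

I pushed the lever round from click 4 to six (the green dot), pressed the start button down to its stop and let it come back up, touched nothing else, and handed the job in at about 12 s; no verdict came back.

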